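Turn the cover lock of a bench instrument home with its blade key

TASK

The access cover on top of the bench instrument is on, but its slotted lock is not yet turned. Take the flat-winged blade key out of the tool stand, set its blade in the slot and turn the lock clockwise (seen from above) with the key until it is fully home against its stop, without wrenching the lock round on its rubber mount and without bearing down hard on it. Then stand the key back in its hole in the stand, right down on its collar, and leave the other tools and loose things as they are.

Things in the scene. Friction and masses are not known exactly. Their poses are not given: they have to be found in the camera images.
- key: blade key upright in the stand, 60-130 g. Origin: middle of the blade's lower edge; z up, x along blade and wing. Blade 14 wide (x), 3 thick, z 0-12 mm; round shank 12 across, to z 34; collar 32 across, z 34-40, stands on the stand's top; flat black wing handle 40 wide (x), 10 thick (y), z 40-80. Only tool with a flat wing; grip across the 10 mm. Same when turned half round
- cam_slot (a point): middle of the slot's mouth in the round steel lock head (36 mm across). z up, x along the slot. Slot 18 mm long (closed ends), 4.6 mm wide, 9 mm deep, flat floor; mouth 82 mm above the bench, level with the fixed black bezel ring (54 mm across). Turns clockwise from above by 1.05-1.6 rad to its hard stop: the start and stop directions vary, so go by feel
- bolt (a joint): how far the lock has drawn down its bolt (inside the instrument, not seen), m: 0 to 0.001 at the start, 0.003 with the lock at its hard stop, fully home. It moves evenly with the lock, 1.9 mm per rad of turn, and stays where it is left
- mount (a joint): twist of the whole lock on its rubber mount, rad, clockwise positive, 0 unloaded, 2.0 N m/rad. The lock turns against 0.10 N m of friction, 0.16 N m near the stop (gasket), so the mount yields 0.05-0.08; at the hard stop the torque climbs; beyond 0.20 (0.40 N m) the mount tears. Springs back when unloaded
- unit: the bench instrument, fixed, grey box 200 (x) by 210 (y) by 70 mm high, origin under its middle, z up; the control face with display looks along its +x. The lock's axis stands 30 mm to -x and 46 mm to -y of its middle
- stand: tool stand, fixed, grey block 70 (x) by 190 (y) by 45 mm high, origin under its middle; three round holes 21 mm across, 40 mm deep, in a row along y, 60 mm apart. A tool stands in each at the start
- stand_hole0 (a point): mouth of the stand's hole at its y = -60 mm, 45 mm above the bench
- stand_hole1 (a point): mouth of the stand's middle hole
- stand_hole2 (a point): mouth of the stand's hole at its y = +60 mm
- nutdriver: tool with a round black handle, 26 mm across, standing in the stand by the same collar, handle top 82 mm above its own tip; leave it there
- awl: tool with a black ball top, 26 mm across, standing in the stand by the same collar, top 75 mm above its tip; leave it there
- slidebox: white box 30 by 85 by 32 mm lying on the instrument's top beside the lock; leave it
- objective: aluminium microscope objective 28 mm across, 45 mm high, standing on the bench on the far side of the stand; leave it
- immersion: small amber bottle 36 mm across, 75 mm high, on the bench on the near side of the stand; leave it

How it is judged:
On the way, in this order (a step that is already met when the one before it is completed fails the run):
1. the key is lifted clear of the stand (z of key in the frame of stand above 0.047 m), for 0.1 s.
2. the key's blade is in the slot, at least 6 mm deep, the lock not yet turned home (horizontal distance between key and cam_slot below 0.006 m and z of key in the frame of cam_slot below -0.006 m and value of joint bolt below 0.0015 m), for 0.1 s.
3. the lock is turned fully home (bolt drawn at least 2.85 of its 3 mm) with the blade in the slot (horizontal distance between key and cam_slot below 0.006 m and z of key in the frame of cam_slot below -0.004 m and value of joint bolt above 0.00285 m), for 0.1 s.
At the end, for the whole second after the job is handed in: the lock is home: its bolt is drawn at least 2.85 of its 3 mm; and the key stands at rest and upright (within 0.12 rad) in its hole in the stand, within 9 mm of the hole's axis and down on its collar (within 3 mm) (value of joint bolt above 0.00285 m and (horizontal distance between key and stand_hole0 below 0.009 m or horizontal distance between key and stand_hole1 below 0.009 m or horizontal distance between key and stand_hole2 below 0.009 m) and z of key in the frame of stand below 0.014 m and angle between key's own z axis and vertical below 0.12 rad and linear speed of key below 0.02 m/s); the robot touches nothing.
It fails at once if the lock is wrenched round on its rubber mount by more than 0.20 rad (value of joint mount above 0.2 rad or value of joint mount below -0.2 rad).
It fails at once if another loose thing near the work is moved by more than 15 mm (distance of any of nutdriver, awl, slidebox, objective, immersion from where it was at the start of the episode above 0.015 m).
It fails at once if the key bears on the lock or instrument with over 30 N while not turning it (contact force between key and unit above 30 N and value of joint mount between -0.04 and 0.04 rad).
It fails at once if the key and the lock press on each other with over 95 N, all contacts summed (contact force between key and unit above 95 N).
It also fails if it takes over 72 s, if anything falls off the work surface, if the arm or the gripper's body presses on something with over 40 N, if the wrist force passes 120 N, or if a joint passes its speed limit or range.

ROBOT

A 6-joint arm with a two-finger parallel gripper is mounted at the origin on the work surface. World frame = base frame: x ahead of the robot, y to its left, z up, the work surface at z = 0. Lengths are in m, angles in rad, forces in N, time in s.
With the tool pointing down it reaches from about 0.375 to 0.825 m from the base axis. Payload 5.5 kg.
Tool frame: the origin (TCP) lies midway between the tips of the shut fingers; the grasp point (between the pads) lies 19 mm behind it; x points along the fingers, y is the direction in which the jaws open and shut, and the axes are right-handed (so a half turn about x gives the same grasp; the last joint's range is limited). The gripper opens to 85 mm and grips with 20 to 120 N. Pads are 22 mm wide; open, the fingers measure 114 mm over their backs; the gripper's body (76 mm by 85 mm) begins 54 mm behind the grasp point. The pads swing forward as they close: fully open they stand 13 mm farther back than shut.
Start: joints at [1.339, 0.314, -0.047, 1.21, 0, 1.571], TCP at [0.138, 0.584, 0.231] pointing down, gripper open.
Joint ranges: [-2.67, 2.67], [-0.69, 1.73], [-1.03, 1.25], [-2.08, 2.16], [-1.42, 1.45], [-3.14, 3.14]. Speed limits (rad/s): [2.39, 2.39, 3.01, 3.14, 3.14, 3.14].

INTERFACE

Orientations are given as a 3x3 rotation matrix whose columns are the frame's x, y, z axes.
In Python, from station import manip gives the robot as it stands. The module is installed in compiled form; this text tells all that it offers.
- The arm moves only by the shell command python3 -m pendant 'ROWS'. ROWS is JSON, one flat list of numbers, 5 for each row, row after row: the gripper's target within -1 to 1 (shut at 1, half-way at 0, fully open at -1), then the shift along the tool's x, y, z in m, then the turn about the tool's x in degrees. In form: [gripper, dx, dy, dz, spin, gripper, dx, dy, dz, spin, ...]. A call has 1 to 8 rows; each row shifts and turns the commanded pose from where the row before left it, along the tool's axes as they then stand; what a row does not reach is not made up. A row lasts 1/8 s, in which the tool goes at most 62.5 mm and 10.7 degrees, less where a joint would pass 70% of its speed; a pose out of reach is approached as far as the arm can. A call with a gripper value outside its range is refused whole. The fingers move at their own pace and stop on an object; the grip force is fixed at half the most. Time passes only in rows, so rows that do not move let the fingers close. It gives the time, the measured TCP pose, the force and the opening at its end, in the units of the state.
- manip.read_state(): the state, without advancing time (a new reading comes with each control period).
- manip.grab_frame(name): name is "scene" or "top" or "wrist"; returns (picture, depth): 384x512x3 uint8, blue, green, red; 384x512 float32, m along the optical axis (not along the pixel's ray), 0 where there is no reading.
- manip.calibration(name): a dict with "vfov" (degrees; the focal length in pixels is half the picture's height over the tangent of half this angle, whatever the lens; pixels are square), "cx", "cy" (the principal point, pixels), "extrinsics" (4x4, takes a point from world to camera coordinates); the wrist camera has in their place "tool_from_camera" (4x4, takes a point from camera to tool coordinates, whose origin is the TCP and whose axes are the tool frame's). Camera axes: x right, y down, z forward; pixel columns grow to the right and rows downward; lengths in m; the calibration is good to about 2 mm. A picture is of the moment at which its call begins: read the wrist's pose just before it. calibration takes no time and is no camera call.
- manip.hand_in(): hands the job in, once; it reports no verdict.
Trained networks look in the newest picture that a camera, given by its name, has taken for a name from the list of things; names that differ only in an ending like _2 or _b are one class to them, and where a whole thing is asked for, a point or a joint stands for the part that bears it (a point fixed in the world has none). Each returns a list of dicts, best first, with "p" (0 to 1); they miss things now and then, are a little off and sometimes report something else, mostly with a low value. They report only what shows in the picture. A call takes as long as a camera call.
- manip.search_frame(camera, thing): "extent" ([left, top, right, bottom] as shares, 0 to 1, of the picture: columns of its width, rows of its height, round what is visible of it).
The state is a dict: "clock": time; "joint_positions": joint angles; "joint_velocities": joint speeds; "effort": joint torques, N m; "tcp_pos": TCP position; "eef_rot": TCP orientation; "force": force on the tool from outside, world axes, zero at the start; "torque": the same for the moment, N m; "grip_width": finger opening in m.
Only numpy, scipy, OpenCV 4.12 (cv2) and the standard library are available. Lean on these libraries where they do the work, as an engineer would, in place of code of your own. Each camera call takes 0.05 s, during which the arm holds its last target. There are 200 camera calls.

## Working session

There is one attempt and no reset: what is moved stays moved. The work goes in short steps, Python scripts to look and compute and a shell command to move; the robot and the scene stay as the last step left them, time stands still between calls to the robot, and variables do not carry over. Pictures are saved under pics/ and viewed, about 8 in all and at most 12, crops included, and the job is handed in when it is done.

```bash
mkdir -p pics
cat > h.py <<'E'
import numpy as np, cv2
from station import manip
def K(c):
    k=manip.calibration(c); f=192/np.tan(np.radians(k["vfov"])/2); return k,f
def cam2world(c,s=None):
    k,f=K(c)
    if c=="wrist":
        s=s or manip.read_state(); T=np.eye(4); T[:3,:3]=np.array(s["eef_rot"]); T[:3,3]=s["tcp_pos"]
        return T@np.array(k["tool_from_camera"])
    return np.linalg.inv(np.array(k["extrinsics"]))
def grab(c,name):
    s=manip.read_state(); im,d=manip.grab_frame(c); cv2.imwrite(f"pics/{name}.png",im); M=cam2world(c,s)
    np.savez(f"pics/{name}.npz",im=im,d=d,M=M); return im,d,M
def cloud(c,d,M):
    k,f=K(c); v,u=np.mgrid[:384,:512]
    P=np.stack([(u-k["cx"])/f*d,(v-k["cy"])/f*d,d,np.ones_like(d)],-1)@M.T
    return P[...,:3]
def ray(c,M,u,v,z):
    k,f=K(c); r=M[:3,:3]@np.array([(u-k["cx"])/f,(v-k["cy"])/f,1]); o=M[:3,3]; return o+r*(z-o[2])/r[2]
E
python3 - <<'E'
from h import *
np.set_printoptions(precision=4,suppress=True)
s=manip.read_state(); print(s)
ims=[]
for c in ["scene","top","wrist"]:
    im,d,M=grab(c,c+"0"); ims.append(im); P=cloud(c,d,M); print(c,M, (d>0).mean())
    for t in ["key","cam_slot","unit","stand","nutdriver","awl"]:
        r=manip.search_frame(c,t)[:1]
        for q in r:
            e=q["extent"]; u=(e[0]+e[2])*256;v=(e[1]+e[3])*192
            print(t,round(q["p"],2),np.round([e[0]*512,e[1]*384,e[2]*512,e[3]*384]),P[int(v),int(u)])
cv2.imwrite("pics/a.png",cv2.resize(np.hstack(ims[:2]),(800,300)))
cv2.imwrite("pics/w.png",ims[2])
E
```

```text
{'clock': 0.0, 'joint_positions': array([ 1.339 ,  0.3142, -0.0481,  1.2102, -0.    ,  1.5708]), 'joint_velocities': array([ 0.0015,  0.0002, -0.0008,  0.0006, -0.0012, -0.0001]), 'effort': array([ -0.0013, -53.9586,  33.9752,   0.0189,   0.0001,   0.    ]), 'tcp_pos': array([0.1377, 0.5834, 0.2304]), 'eef_rot': array([[-0.0004,  0.2298,  0.9732],
       [-0.0017,  0.9732, -0.2298],
       [-1.    , -0.0017,  0.    ]]), 'force': array([ 0.1028, -0.2404, -0.1866]), 'torque': array([-0.0089, -0.0157, -0.02  ]), 'grip_width': 0.08549899699554907}
scene [[ 0.8209  0.3803 -0.4261  0.8462]
 [ 0.5711 -0.5481  0.611  -0.4308]
 [-0.0011 -0.7449 -0.6672  0.5298]
 [ 0.      0.      0.      1.    ]] 0.9961649576822916
key 0.91 [212. 230. 234. 264.] [ 0.5865 -0.1619  0.0807]
unit 0.76 [256. 111. 379. 200.] [0.5902 0.1621 0.0709]
stand 0.88 [144. 246. 257. 356.] [ 0.604  -0.2409  0.0423]
nutdriver 0.59 [164. 290. 190. 322.] [ 0.5996 -0.2808  0.0768]
awl 0.72 [194. 265. 212. 289.] [ 0.5966 -0.2227  0.0753]
top [[ 0.0131 -0.9884  0.1516  0.3503]
 [-0.9999 -0.014  -0.005   0.0074]
 [ 0.0071 -0.1515 -0.9884  1.31  ]
 [ 0.      0.      0.      1.    ]] 0.996185302734375
key 0.5 [180. 186. 197. 199.] [0.5308 0.1741 0.0694]
cam_slot 0.53 [184. 186. 197. 197.] [0.5316 0.1674 0.082 ]
unit 0.77 [131. 135. 215. 222.] [0.5655 0.2154 0.077 ]
stand 0.71 [301. 161. 376. 190.] [ 0.5788 -0.2114  0.0804]
nutdriver 0.48 [352. 167. 370. 182.] [ 0.5817 -0.2674  0.0837]
awl 0.5 [334. 167. 350. 182.] [ 0.5814 -0.219   0.0813]
wrist [[ 0.23    0.93    0.2869  0.0654]
 [ 0.9732 -0.2192 -0.0695  0.6005]
 [-0.0017  0.2952 -0.9554  0.3738]
 [ 0.      0.      0.      1.    ]] 0.9960378011067709
```

View pics/a.png

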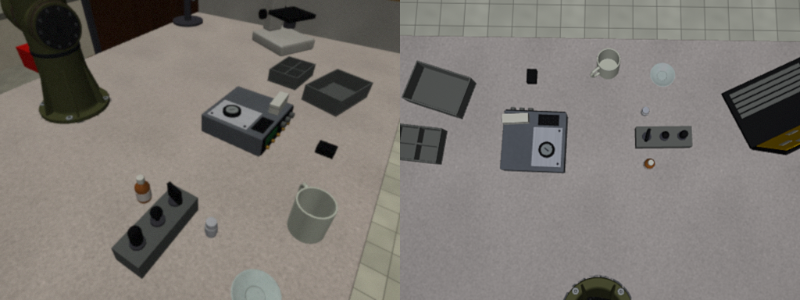

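```bash
python3 -m pendant '[0,0,-0.034,0.051,0,0,0,-0.034,0.051,0,0,0,-0.034,0.051,0,0,0,-0.034,0.051,0,0,0,-0.034,0.051,0,0,0,-0.034,0.051,0,0,0,-0.034,0.051,0,0,0,-0.034,0.051,0]'; python3 -m pendant '[0,0,-0.034,0.051,0,0,0,-0.008,0.018,0,0,0,0,0,0]'
python3 - <<'E'
from h import *
np.set_printoptions(precision=4,suppress=True)
print(manip.read_state()["tcp_pos"])
im,d,M=grab("wrist","w1"); P=cloud("wrist",d,M)
print(manip.search_frame("wrist","cam_slot")[:2])
E
```

```text
clock: 2.05
tcp_pos: [0.4737, 0.2239, 0.2316]
eef_rot: [[0.001, 0.23, 0.973], [0.001, 0.973, -0.23], [-1.0, 0.001, 0.001]]
force: [1.8, 1.5, -0.3]
grip_width: 0.0427
clock: 2.42
tcp_pos: [0.5306, 0.1682, 0.2311]
eef_rot: [[-0.0, 0.232, 0.973], [0.0, 0.973, -0.232], [-1.0, 0.0, -0.0]]
force: [-1.4, 0.2, 0.2]
grip_width: 0.0428
[0.5306 0.1682 0.2311]
[{'extent': [0.4766, 0.4078, 0.5553, 0.506], 'p': 0.75}]
```

View pics/w1.png

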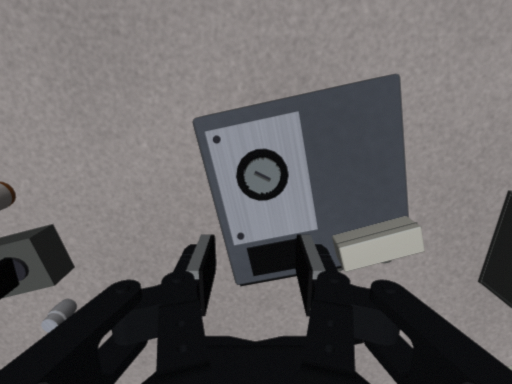

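```bash
cat > slot.py <<'E'
from h import *
def slot(name,c="wrist",box=None,uv=(262,175)):
    z=np.load(f"pics/{name}.npz"); im,M,d=z["im"],z["M"],z["d"]; g=cv2.cvtColor(im,cv2.COLOR_BGR2GRAY)
    P=cloud(c,d,M); x0,y0=uv
    # rectify to a 0.2 mm/px top-down picture at z=.082
    ctr=ray(c,M,x0,y0,.082)[:2]; k,f=K(c); Wi=np.linalg.inv(M)
    a=np.arange(-175,176)*.0002; X,Y=np.meshgrid(a+ctr[0],a+ctr[1])
    Q=np.stack([X,Y,0*X+.082,0*X+1],-1)@Wi.T
    r=cv2.remap(g,(Q[...,0]/Q[...,2]*f+k["cx"]).astype(np.float32),(Q[...,1]/Q[...,2]*f+k["cy"]).astype(np.float32),cv2.INTER_CUBIC)
    return r,ctr,P[int(y0),int(x0)]
E
python3 - <<'E'
from slot import *
np.set_printoptions(precision=4,suppress=True)
r,ctr,p=slot("w1"); print(ctr,p)
b=(cv2.GaussianBlur(r,(0,0),3)<cv2.threshold(r,0,255,cv2.THRESH_OTSU)[0]).astype(np.uint8)
n,l,st,ce=cv2.connectedComponentsWithStats(b)
for i in range(1,n):
    if st[i,4]>300:
        m=np.argwhere(l==i)[:,::-1].astype(np.float32); rc=cv2.minAreaRect(m)
        w,v=np.linalg.eigh(np.cov(m.T)); 
        print(st[i,4],ctr+(ce[i]-175)*.0002,"rect c",ctr+(np.array(rc[0])-175)*.0002,np.array(rc[1])*.2,"ang",np.degrees(np.arctan2(v[1,1],v[0,1])))
cv2.imwrite("pics/r1.png",r)
E
```

```text
[0.5289 0.1746] [0.5309 0.1743 0.0737]
30475 [0.5283 0.1744] rect c [0.5287 0.1743] [52.6 54. ] ang 177.46478890315944
1612 [0.5295 0.1745] rect c [0.5296 0.1745] [17.6166  3.8522] ang 49.52872099893978
```

```bash
python3 -m pendant '[0,0,-0.058,0.020,0,0,0,-0.058,0.020,0,0,0,-0.058,0.020,0,0,0,-0.058,0.020,0,0,0,-0.058,0.020,0,0,0,-0.013,0.019,0,0,0,0,0.006,0,0,0,0,0,0]'
python3 - <<'E'
from h import *
np.set_printoptions(precision=4,suppress=True)
print(manip.read_state()["tcp_pos"])
im,d,M=grab("wrist","w2")
E
```

```text
clock: 3.52
tcp_pos: [0.582, -0.153, 0.2312]
eef_rot: [[-0.001, 0.228, 0.974], [0.001, 0.974, -0.228], [-1.0, 0.001, -0.001]]
force: [-0.3, -0.2, 1.1]
grip_width: 0.0424
[ 0.582  -0.153   0.2312]
```

View pics/w2.png

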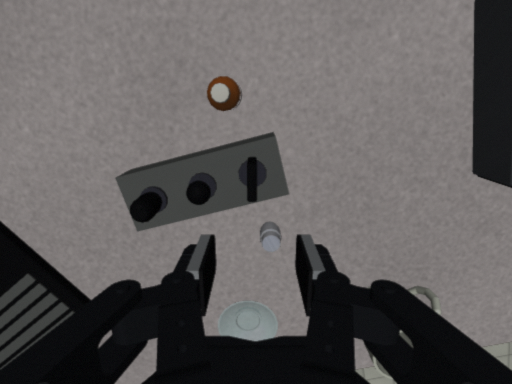

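Run:
```python
from h import *
np.set_printoptions(precision=4,suppress=True)
z=np.load("pics/w2.npz"); im,M,d=z["im"],z["M"],z["d"]; P=cloud("wrist",d,M)
g=im.max(-1); sub=np.zeros(g.shape,bool); sub[150:208,243:262]=1
m=sub&(g<28)
print(m.sum(), np.percentile(P[m][:,2],[5,25,50,75,95,99]))
for nm,s,h in [("dark",m,0.091),("depth",sub&(P[...,2]>.080)&(P[...,2]<.1),None)]:
    v,u=np.nonzero(s)
    Q=np.array([ray("wrist",M,a,b,.091)[:2] for a,b in zip(u,v)]) if h else P[s][:,:2]
    w,V=np.linalg.eigh(np.cov(Q.T)); rc=cv2.minAreaRect((Q*1000).astype(np.float32))
    print(nm,s.sum(),Q.mean(0),np.degrees(np.arctan2(V[1,1],V[0,1])),np.sqrt(w*12),rc)
# scene view, second estimate
z=np.load("pics/scene0.npz"); P=cloud("scene",z["d"],z["M"]); g=z["im"].max(-1)
s=np.zeros(g.shape,bool); s[228:268,208:238]=1
q=P[s&(g<35)&(P[...,2]>.055)]; print(len(q),q.mean(0),np.percentile(q,[2,98],axis=0))
cv2.imwrite("pics/k.png",cv2.resize(im[130:220,190:310],None,fx=5,fy=5,interpolation=cv2.INTER_NEAREST))
```

```text
422 [0.071  0.0898 0.0905 0.091  0.0919 0.0923]
dark 422 [ 0.5796 -0.1571] 167.1168992798994 [0.0095 0.0442] ((580.1943359375, -157.41131591796875), (9.01166820526123, 45.05171203613281), 76.87171173095703)
depth 395 [ 0.5821 -0.1578] 166.83594761150252 [0.0098 0.0409] ((583.158203125, -158.17958068847656), (9.175027847290039, 39.6320915222168), 76.85550689697266)
298 [ 0.588  -0.1605  0.0775] [[ 0.5672 -0.1653  0.0571]
 [ 0.6037 -0.1533  0.0911]]
```

View pics/k.png

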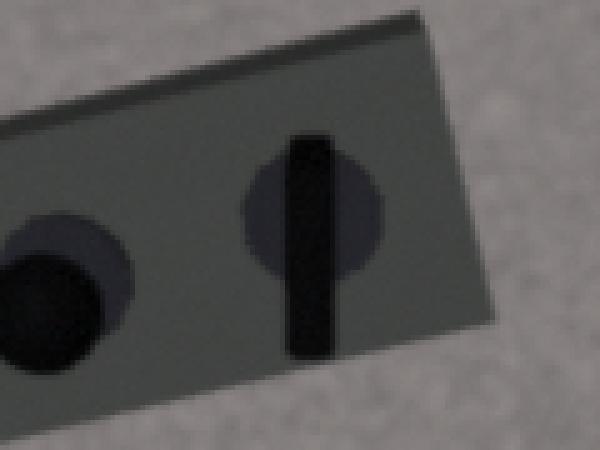

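```bash
python3 -m pendant '[0,0.04,-0.005,0.002,0,0,0.05,0,0,0,0,0.05,0,0,0,0,0.025,0,0,0,0,0.01,0,0,0,0,0,0,0,0]'
```

```text
clock: 4.32
tcp_pos: [0.5827, -0.1593, 0.0565]
eef_rot: [[-0.0, 0.229, 0.974], [0.0, 0.974, -0.229], [-1.0, 0.0, -0.0]]
force: [-0.4, 0.1, 0.3]
grip_width: 0.0426
```

```bash
python3 -m pendant '[1,0,0,0,0,1,0,0,0,0,1,0,0,0,0,1,0,0,0,0,1,0,0,0,0]'
```

```text
clock: 4.95
tcp_pos: [0.584, -0.1604, 0.0579]
eef_rot: [[0.003, 0.23, 0.973], [-0.0, 0.973, -0.23], [-1.0, 0.0, 0.003]]
force: [-0.3, 0.8, 6.9]
grip_width: 0.0092
```

```bash
python3 -m pendant '[1,-0.01,0,0,0,1,-0.03,0,0,0,1,-0.05,0,0,0,1,-0.05,0,0,0,1,0,0,0,0,1,0,0,0,0]'
python3 - <<'E'
from h import *
im,d,M=grab("wrist","w3"); im2,_,_=grab("scene","s3")
cv2.imwrite("pics/b.png",np.hstack([cv2.resize(im[150:384,120:400],(400,334)),cv2.resize(im2[150:350,140:380],(400,334))]))
E
```

```text
clock: 5.7
tcp_pos: [0.5825, -0.1602, 0.1963]
eef_rot: [[-0.0, 0.23, 0.973], [-0.0, 0.973, -0.23], [-1.0, -0.0, -0.0]]
force: [0.1, 1.0, -0.8]
grip_width: 0.0091
```

View pics/b.png

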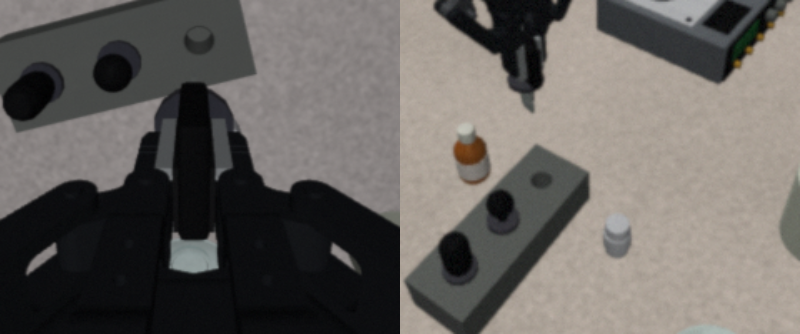

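```bash
cat > key.py <<'E'
from h import *
np.set_printoptions(precision=4,suppress=True)
def keyhand(name):
    z=np.load(f"pics/{name}.npz"); im,M,d=z["im"],z["M"],z["d"]
    k,f=K("wrist"); T=np.array(k["tool_from_camera"]); P=cloud("wrist",d,T)   # tool frame
    s=np.zeros(d.shape,bool); s[190:330,225:285]=1
    s&=(im.max(-1)<40)&(abs(P[...,1])<.012)&(P[...,0]>-.05)&(P[...,0]<-.022)&(abs(P[...,2])<.035)
    q=P[s]; 
    s2=np.zeros(d.shape,bool); s2[190:330,225:285]=1; q2=P[s2&(abs(P[...,1])<.03)&(P[...,0]>-.012)&(P[...,0]<.02)&(abs(P[...,2])<.03)]
    w,V=np.linalg.eigh(np.cov(q[:,1:].T)); c=np.polyfit(q[:,2],q[:,0],1)
    print(len(q),"mean",q.mean(0),"p1",np.percentile(q,1,axis=0),"p99",np.percentile(q,99,axis=0),"dir deg from z",np.degrees(np.arctan2(V[0,1],V[1,1])),"tilt slope deg",np.degrees(np.arctan(c[0])))
    print("collar?",len(q2),q2.mean(0) if len(q2) else "",np.percentile(q2,[1,99],axis=0) if len(q2) else "")
E
python3 - <<'E'
from key import *; from slot import *
keyhand("w3")
z=np.load("pics/w3.npz"); im,M,d=z["im"],z["M"],z["d"]; P=cloud("wrist",d,M)
print("hole rough",ray("wrist",M,260,178,.045),P[178,260], P[178,240:282,2])
sub=P[165:192,245:276]; mm=sub[...,2]<.038; print("deep pts",mm.sum())
v,u=np.nonzero((P[...,2]<.040)&(np.hypot(P[...,0]-.58,P[...,1]+.158)<.02)); 
if len(u):
    # mouth edge = extreme: rays of hole pixels projected at the mouth height
    Q=np.array([ray("wrist",M,a,b,.045)[:2] for a,b in zip(u,v)])
    print("hole c",cv2.minEnclosingCircle((Q*1000).astype(np.float32)),len(u))
E
```

```text
3126 mean [-0.0356 -0.0006 -0.0041] p1 [-0.0494 -0.0112 -0.0208] p99 [-0.0233  0.01    0.0174] dir deg from z 0.3345751154893627 tilt slope deg -3.6807572947296725
collar? 1040 [ 0.0016 -0.0008 -0.0111] [[-0.0118 -0.016  -0.0209]
 [ 0.0111  0.0145  0.0001]]
hole rough [ 0.584  -0.1566  0.045 ] [ 0.5943 -0.1584  0.0043] [0.0453 0.0454 0.0446 0.0463 0.0445 0.0453 0.0455 0.0453 0.0451 0.044
 0.0289 0.0206 0.0148 0.0093 0.0079 0.0059 0.0056 0.005  0.0041 0.0039
 0.0043 0.0057 0.0044 0.0053 0.0102 0.0118 0.0176 0.0211 0.0272 0.0389
 0.0444 0.0446 0.0454 0.044  0.3388 0.0451 0.0449 0.0462 0.0447 0.0455
 0.0439 0.0455]
deep pts 276
hole c ((583.892822265625, -157.33937072753906), 10.059544563293457) 285
```

```bash
python3 -m pendant '[1,0,0.0485,-0.0234,0,1,0,0.0485,-0.0234,0,1,0,0.0485,-0.0234,0,1,0,0.0485,-0.0234,0,1,0,0.0485,-0.0234,0,1,0,0.0485,-0.0234,0,1,0,0,0,-10.5,1,0,0,0,-10.5]';python3 -m pendant '[1,0,0,0,-10.5,1,0,0,0,-10.5,1,0,0,0,-10.5,1,0,0,0,-10.3,1,0,0,0,0,1,0,0,0,0]'
cat >> key.py <<'E'
def top(name):
    z=np.load(f"pics/{name}.npz"); im,M,d=z["im"],z["M"],z["d"]
    k,f=K("wrist"); T=np.array(k["tool_from_camera"]); P=cloud("wrist",d,T)
    s=(im.max(-1)<45)&(abs(P[...,1])<.008)&(abs(P[...,2])<.03)&(abs(P[...,0]+.033)<.005)
    n,l,st,_=cv2.connectedComponentsWithStats(s.astype(np.uint8)); s=l==1+np.argmax(st[1:,4]); q=P[s]
    c=np.polyfit(q[:,2],q[:,0],1); w,V=np.linalg.eigh(np.cov(q[:,1:].T))
    print("top",len(q),np.percentile(q,[1,50,99],axis=0),"tilt",np.degrees(np.arctan(c[0])),"dir",np.degrees(np.arctan(V[0,1]/V[1,1])))
E
python3 - <<'E'
from key import *
s=manip.read_state(); print(s["force"],s["torque"],s["joint_positions"])
im,d,M=grab("wrist","w4"); top("w3"); top("w4")
print([q for q in manip.search_frame("wrist","cam_slot")[:2]])
E
```

```text
clock: 6.8
tcp_pos: [0.5116, 0.156, 0.1947]
eef_rot: [[-0.003, -0.142, 0.99], [-0.001, 0.99, 0.142], [-1.0, -0.001, -0.003]]
force: [-0.2, -0.6, -1.1]
grip_width: 0.0091
clock: 7.55
tcp_pos: [0.5125, 0.1551, 0.1955]
eef_rot: [[-0.001, -0.759, 0.651], [-0.0, 0.651, 0.759], [-1.0, 0.001, -0.001]]
force: [0.4, -0.3, -0.5]
grip_width: 0.0094
[ 0.4181 -0.3078 -0.5338] [ 0.0434 -0.0532  0.0014] [ 0.294   0.2115 -0.2635  1.0973 -0.     -0.5673]
top 2257 [[-0.0376 -0.0073 -0.022 ]
 [-0.0328 -0.0015 -0.0045]
 [-0.029   0.0048  0.0164]] tilt -1.9422790972578465 dir -0.001217421178961417
top 2267 [[-0.0376 -0.0074 -0.0219]
 [-0.0328 -0.0015 -0.0045]
 [-0.0288  0.0048  0.0164]] tilt -2.1361475810433816 dir 0.13536791120547303
[{'extent': [0.467, 0.512, 0.5434, 0.5565], 'p': 0.59}]
```

View pics/w4.png

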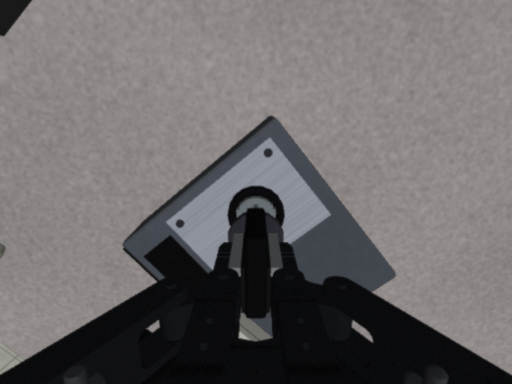

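```bash
python3 -m pendant '[1,0,0,-0.035,0,1,0,0,0,0,1,0,0,0,0]'
cat > meas.py <<'E'
from slot import *
np.set_printoptions(precision=4,suppress=True)
def meas(name,uv):
    r,ctr,p=slot(name,uv=uv)
    b=(cv2.GaussianBlur(r,(0,0),3)<cv2.threshold(r,0,255,cv2.THRESH_OTSU)[0]).astype(np.uint8)
    n,l,st,ce=cv2.connectedComponentsWithStats(b)
    s=manip.read_state(); R=np.array(s["eef_rot"]); t=np.array(s["tcp_pos"])
    for i in range(1,n):
        if st[i,4]>300:
            m=np.argwhere(l==i)[:,::-1].astype(np.float32); rc=cv2.minAreaRect(m); w,v=np.linalg.eigh(np.cov(m.T))
            c=ctr+(np.array(rc[0])-175)*.0002
            print(st[i,4],"c",c,np.array(rc[1])*.2,"ang",np.degrees(np.arctan2(v[1,1],v[0,1])),"tool yz",((np.r_[c,.082]-t)@R)[1:])
    print("tool z yaw",np.degrees(np.arctan2(R[1,2],R[0,2])),t); cv2.imwrite(f"pics/r_{name}.png",r)
E
python3 - <<'E'
from meas import *
im,d,M=grab("wrist","w5")
q=manip.search_frame("wrist","cam_slot")[:1]; print(q)
e=q[0]["extent"]; meas("w5",((e[0]+e[2])*256,(e[1]+e[3])*192))
k,f=K("wrist"); Wi=np.linalg.inv(M); p=Wi@[.529,.1745,.082,1]; u,v=p[:2]/p[2]*f+[k["cx"],k["cy"]]; print(u,v); meas("w5",(u,v))
E
```

```text
clock: 8.02
tcp_pos: [0.4907, 0.1289, 0.1965]
eef_rot: [[0.001, -0.76, 0.65], [0.0, 0.65, 0.76], [-1.0, -0.0, 0.001]]
force: [-0.1, -0.2, -1.5]
grip_width: 0.009
[]Traceback (most recent call last):
  File "<stdin>", line 4, in <module>
IndexError: list index out of range
```

Run:
```python
from meas import *
M=np.load("pics/w5.npz")["M"]
k,f=K("wrist"); Wi=np.linalg.inv(M); p=Wi@[.529,.1745,.082,1]; u,v=p[:2]/p[2]*f+[k["cx"],k["cy"]]; print(u,v); meas("w5",(u,v))
```

```text
257.3495792705772 247.6415793063125
102029 c [0.5301 0.1745] [70.  67.8] ang 53.409630008046406 tool yz [-0.0003  0.0599]
tool z yaw 49.51122490582629 [0.4909 0.1291 0.1965]
```

View pics/r_w5.png

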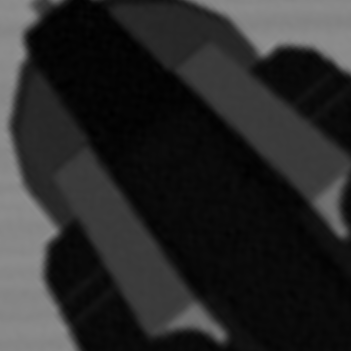

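```bash
python3 -m pendant '[1,0,0,0.045,0,1,0,0,0.045,0,1,0,0,0,0,1,0,0,0,0]'
python3 - <<'E'
from meas import *
from key import top
im,d,M=grab("wrist","w6")
k,f=K("wrist"); Wi=np.linalg.inv(M); p=Wi@[.529,.1745,.082,1]; u,v=p[:2]/p[2]*f+[k["cx"],k["cy"]]; print(u,v); meas("w6",(u,v)); top("w6")
x,y=int(u),int(v)
cv2.imwrite("pics/c6.png",cv2.resize(im[max(0,y-60):y+90,x-75:x+75],None,fx=4,fy=4,interpolation=cv2.INTER_CUBIC))
E
```

```text
clock: 8.62
tcp_pos: [0.5483, 0.1972, 0.1957]
eef_rot: [[-0.001, -0.761, 0.649], [-0.001, 0.649, 0.761], [-1.0, 0.001, -0.001]]
force: [1.3, -0.1, -0.2]
grip_width: 0.0094
256.7352565621363 156.6899559727922
29855 c [0.5297 0.1737] [52.8 53. ] ang 56.19009290685827 tool yz [-0.0011 -0.0294]
1959 c [0.5299 0.174 ] [17.8977  4.5336] ang 49.60281039487385 tool yz [-0.001  -0.0291]
tool z yaw 49.521314797792115 [0.5481 0.1968 0.196 ]
top 2250 [[-0.0377 -0.0074 -0.022 ]
 [-0.0328 -0.0015 -0.0044]
 [-0.029   0.0048  0.0163]] tilt -1.9831715015738829 dir 0.08189431302266059
```

View pics/c6.png

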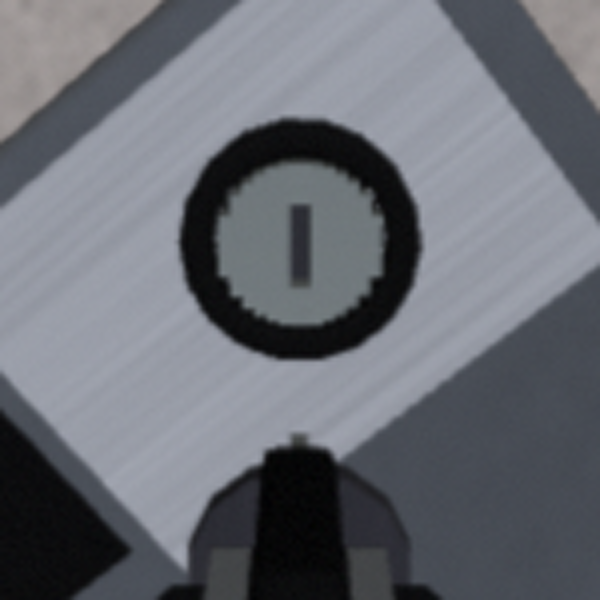

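Run:
```python
from h import *
np.set_printoptions(precision=4,suppress=True,linewidth=200)
z=np.load("pics/w6.npz"); im=z["im"]; g=cv2.cvtColor(im,cv2.COLOR_BGR2GRAY); d=z["d"]
print(g[200:214,248:264]); print(d[200:214,250:262])
k,f=K("wrist"); T=np.array(k["tool_from_camera"]); print(T,f,k["cx"],k["cy"])
def tool(u,v,x):
    r=T[:3,:3]@np.array([(u-k["cx"])/f,(v-k["cy"])/f,1]); return T[:3,3]+r*(x-T[0,3])/r[0]
for u in (253.5,255.5,257.5):
  for v in (203.5,204.5): print(u,v,tool(u,v,.047)[1:])
```

```text
[[152 153 154 154 154 154 153 154 153 155 156 156 158 156 154 151]
 [154 154 156 155 156 152 153 153 153 158 158 158 155 154 150 148]
 [154 155 157 156 155 152 154 156 156 158 157 155 153 152 149 149]
 [155 155 155 155 152 152 153 152 154 154 154 153 150 150 150 153]
 [155 154 153 153 149 132 110 109 111 120 138 148 148 150 153 158]
 [155 154 155 155 149 122  83  76  77  96 132 147 152 155 159 161]
 [152 151 151 151 145 117  72  66  67  88 128 145 151 156 159 162]
 [147 135 103  98  94  77  47  42  43  54  79  95 107 124 135 153]
 [ 77  64  40  35  36  30  20  17  17  20  30  37  42  56  66 109]
 [ 23  14  11   9   9  11   6   7   8   8   7  11   9  16  22  58]
 [  8   7   7   5   6   7   5   6   7   5   9   4   9   8   6  28]
 [  7   8   6   6   7   6   5   6   6   6   5   7   6   8   4  13]
 [  8   6   4   5   6   6   5   3   6   5   8   6   5   7   9   7]
 [  6   5   3   7   5   6   6   4   9   6   7   6   3   7   6   7]]
[[0.2819 0.281  0.2818 0.2818 0.2807 0.2819 0.2814 0.2816 0.2815 0.282  0.2805 0.2825]
 [0.2812 0.2829 0.2822 0.2826 0.2812 0.2805 0.2825 0.282  0.2812 0.2821 0.
[... 734 characters left out ...]
1526 0.1519 0.1523 0.1516 0.1531 0.1522 0.153  0.1532 0.1522]
 [0.1515 0.1506 0.1501 0.1505 0.1523 0.1519 0.1517 0.1507 0.151  0.1517 0.1516 0.1516]
 [0.1499 0.1499 0.149  0.1501 0.149  0.1501 0.1505 0.1494 0.1493 0.1506 0.1491 0.1504]
 [0.1486 0.1482 0.1485 0.1483 0.1496 0.1497 0.1494 0.1501 0.1481 0.1484 0.1489 0.1477]]
[[ 0.0002 -0.294   0.9558 -0.1425]
 [ 1.     -0.0002 -0.0003 -0.0013]
 [ 0.0002  0.9558  0.294  -0.0754]
 [ 0.      0.      0.      1.    ]] 294.0262738371925 255.23404872274713 192.67676854694776
253.5 203.5 [-0.0026 -0.0094]
253.5 204.5 [-0.0026 -0.0087]
255.5 203.5 [-0.0012 -0.0094]
255.5 204.5 [-0.0012 -0.0087]
257.5 203.5 [ 0.0001 -0.0094]
257.5 204.5 [ 0.0001 -0.0087]
```

```bash
python3 -m pendant '[1,0,0.0003,-0.027,0,1,0.04,0,0,0,1,0.02,0,0,0,1,0,0,0,0,1,0,0,0,0]'
python3 - <<'E'
from h import *
im,d,M=grab("wrist","w7"); print(manip.read_state()["torque"],manip.read_state()["force"])
cv2.imwrite("pics/c7.png",cv2.resize(im[150:260,190:320],None,fx=6,fy=5,interpolation=cv2.INTER_CUBIC))
E
```

```text
clock: 9.3
tcp_pos: [0.5313, 0.1766, 0.1374]
eef_rot: [[0.001, -0.76, 0.65], [0.0, 0.65, 0.76], [-1.0, -0.001, 0.001]]
force: [0.5, -0.0, -0.8]
grip_width: 0.009
[0.00033414 0.00478158 0.05956407] [-0.16892085  0.22991217 -0.2576744 ]
```

View pics/c7.png

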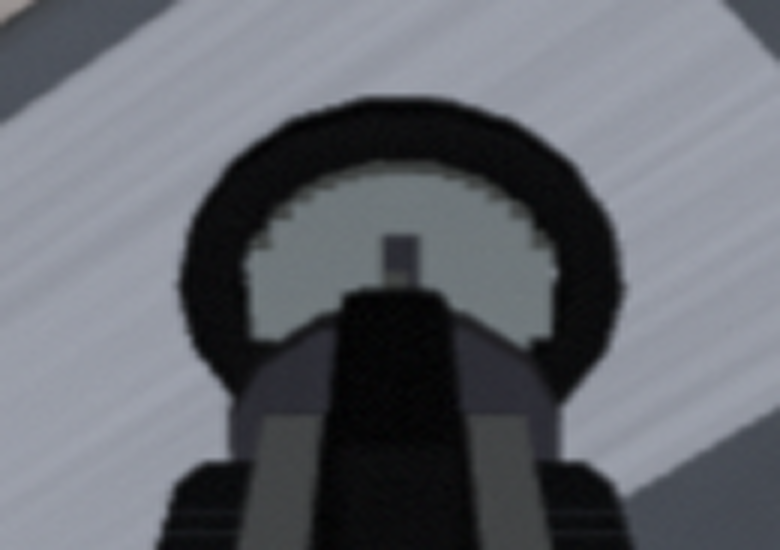

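```bash
python3 -m pendant '[1,0.006,0.0002,0,0,1,0.0015,0,0,0,1,0,0,0,0,1,0.0015,0,0,0,1,0,0,0,0]'; python3 -m pendant '[1,0.0015,0,0,0,1,0,0,0,0]'
```

```text
clock: 9.98
tcp_pos: [0.5307, 0.1769, 0.1272]
eef_rot: [[-0.0, -0.761, 0.649], [-0.0, 0.649, 0.761], [-1.0, 0.0, -0.0]]
force: [-0.4, -0.7, -0.5]
grip_width: 0.0095
clock: 10.22
tcp_pos: [0.5307, 0.1769, 0.1257]
eef_rot: [[-0.0, -0.761, 0.649], [-0.0, 0.649, 0.761], [-1.0, 0.0, -0.0]]
force: [1.0, -0.9, -1.2]
grip_width: 0.0093
```

```bash
python3 -m pendant '[1,0.0015,0,0,0,1,0,0,0,0]'; python3 -m pendant '[1,0.0015,0,0,0,1,0,0,0,0]'; python3 -m pendant '[1,0.001,0,0,0,1,0,0,0,0]'; python3 -c "
from h import *; s=manip.read_state(); print(s['tcp_pos'],s['force'],s['torque'])"
```

```text
clock: 10.48
tcp_pos: [0.5307, 0.1768, 0.1241]
eef_rot: [[-0.0, -0.761, 0.649], [-0.0, 0.649, 0.761], [-1.0, 0.0, -0.0]]
force: [0.2, 0.2, -0.6]
grip_width: 0.0092
clock: 10.72
tcp_pos: [0.5307, 0.1769, 0.1227]
eef_rot: [[-0.0, -0.761, 0.649], [-0.0, 0.649, 0.761], [-1.0, 0.0, -0.0]]
force: [0.1, 0.2, -0.8]
grip_width: 0.0095
clock: 10.98
tcp_pos: [0.5308, 0.1769, 0.1217]
eef_rot: [[-0.0, -0.761, 0.649], [-0.0, 0.649, 0.761], [-1.0, 0.0, -0.0]]
force: [0.7, 0.4, -0.0]
grip_width: 0.0093
[0.53076926 0.17690877 0.12174434] [ 0.70995038  0.38121357 -0.03575837] [0.03958061 0.01548106 0.01544051]
```

```bash
cat > tq.py <<'E'
from h import *
np.set_printoptions(precision=3,suppress=True)
S=[]
for i in range(4): S.append(manip.read_state()); manip.grab_frame("wrist")
S.append(manip.read_state()); R=np.array(S[-1]["eef_rot"])
print("t",round(S[-1]["clock"],2),"tq",np.mean([s["torque"] for s in S],0),"F",np.mean([s["force"] for s in S],0),"yaw",np.degrees(np.arctan2(R[1,2],R[0,2])).round(2),np.array(S[-1]["tcp_pos"]).round(4))
E
python3 -m pendant '[1,0.001,0,0,0,1,0,0,0,0]'; python3 tq.py; python3 -m pendant '[1,0,-0.00018,0,5,1,0,-0.00018,0,5,1,0,0,0,0]'|head -1; python3 tq.py;  python3 -m pendant '[1,0,-0.00018,0,5,1,0,0,0,0]'|head -1; python3 tq.py
```

```text
clock: 11.22
tcp_pos: [0.5307, 0.1769, 0.1207]
eef_rot: [[-0.0, -0.761, 0.649], [-0.0, 0.649, 0.761], [-1.0, 0.0, -0.0]]
force: [0.5, -0.8, -0.7]
grip_width: 0.0091
t 11.43 tq [-0.015  0.009 -0.006] F [-0.254 -0.383 -0.845] yaw 49.52 [0.531 0.177 0.121]
clock: 11.8
t 12.0 tq [0.197 0.113 0.047] F [-0.589  0.611 -0.585] yaw 39.58 [0.531 0.177 0.121]
clock: 12.25
t 12.45 tq [0.264 0.131 0.109] F [-0.123  0.841 -0.931] yaw 34.59 [0.531 0.177 0.121]
```

```bash
python3 -m pendant '[1,0,-0.00018,0,5,1,0,-0.00018,0,5,1,0,0,0,0]'|head -1; python3 tq.py;  python3 -m pendant '[1,0,-0.00018,0,5,1,0,-0.00018,0,5,1,0,0,0,0]'|head -1; python3 tq.py
```

```text
clock: 12.82
t 13.03 tq [0.302 0.119 0.109] F [-0.239  1.471 -0.621] yaw 24.59 [0.531 0.176 0.121]
clock: 13.4
t 13.6 tq [0.354 0.115 0.11 ] F [-0.634  1.701 -0.015] yaw 14.59 [0.531 0.176 0.121]
```

```bash
python3 -m pendant '[1,0,-0.00018,0,5,1,0,-0.00018,0,5,1,0,0,0,0]'|head -1; python3 tq.py;  python3 -m pendant '[1,0,-0.00018,0,5,1,0,-0.00018,0,5,1,0,0,0,0]'|head -1; python3 tq.py;python3 -m pendant '[1,0,-0.00018,0,5,1,0,0,0,0]'|head -1; python3 tq.py
```

```text
clock: 13.98
t 14.18 tq [0.327 0.097 0.155] F [-0.431  1.202 -0.236] yaw 4.59 [0.532 0.175 0.121]
clock: 14.55
t 14.75 tq [0.33  0.087 0.168] F [-0.14   0.826 -0.361] yaw -5.41 [0.532 0.175 0.121]
clock: 15.0
t 15.2 tq [0.234 0.064 0.137] F [-0.095  1.233  0.04 ] yaw -10.41 [0.532 0.175 0.121]
```

```bash
for i in 1; do python3 -m pendant '[1,0,-0.0001,0,2.5,1,0,0,0,0]'|head -1; done; python3 tq.py; python3 -m pendant '[1,0,-0.0001,0,2.5,1,0,0,0,0]'|head -1; python3 tq.py; python3 -m pendant '[1,0,-0.0001,0,2,1,0,0,0,0]'|head -1; python3 tq.py
```

```text
clock: 15.45
t 15.65 tq [0.231 0.088 0.145] F [-0.544  1.042  0.158] yaw -12.94 [0.532 0.175 0.121]
clock: 15.9
t 16.1 tq [0.188 0.093 0.146] F [-0.52   0.581 -0.189] yaw -15.45 [0.531 0.175 0.121]
clock: 16.35
t 16.55 tq [0.192 0.064 0.154] F [-0.065  0.817  0.06 ] yaw -17.48 [0.531 0.175 0.121]
```

```bash
python3 -m pendant '[1,0,-0.0001,0,2,1,0,0,0,0]'|head -1; python3 tq.py; python3 -m pendant '[1,0,-0.0001,0,2,1,0,0,0,0]'|head -1; python3 tq.py
```

```text
clock: 16.8
t 17.0 tq [0.201 0.025 0.149] F [-0.291  1.058 -0.203] yaw -19.48 [0.531 0.175 0.121]
clock: 17.25
t 17.45 tq [0.255 0.012 0.148] F [-0.634  1.17   0.026] yaw -21.48 [0.531 0.174 0.121]
```

```bash
python3 -m pendant '[1,0,-0.0001,0,2,1,0,0,0,0]'|head -1; python3 tq.py; python3 -m pendant '[1,0,-0.0001,0,2,1,0,0,0,0]'|head -1; python3 tq.py
```

```text
clock: 17.7
t 17.9 tq [ 0.292 -0.     0.144] F [ 0.259  1.318 -0.433] yaw -23.48 [0.531 0.174 0.121]
clock: 18.15
t 18.35 tq [ 0.349 -0.01   0.147] F [ 0.156  1.333 -0.621] yaw -25.48 [0.531 0.174 0.121]
```

```bash
python3 -m pendant '[1,0,-0.0001,0,2,1,0,0,0,0]'|head -1; python3 tq.py; python3 -m pendant '[1,0,-0.0001,0,2,1,0,0,0,0]'|head -1; python3 tq.py
```

```text
clock: 18.6
t 18.8 tq [ 0.371 -0.053  0.154] F [-0.142  1.617 -0.014] yaw -27.48 [0.531 0.174 0.121]
clock: 19.05
t 19.25 tq [ 0.47  -0.069  0.162] F [ 0.276  1.758 -0.175] yaw -29.48 [0.531 0.174 0.121]
```

```bash
python3 -m pendant '[1,0,-0.0001,0,2,1,0,0,0,0]'|head -1; python3 tq.py
```

```text
clock: 19.5
t 19.7 tq [ 0.478 -0.139  0.173] F [ 0.402  2.006 -0.592] yaw -31.48 [0.531 0.174 0.121]
```

```bash
python3 -m pendant '[1,0,-0.0001,0,2,1,0,0,0,0]'|head -1; python3 tq.py; python3 -m pendant '[1,0,-0.0001,0,1.5,1,0,0,0,0]'|head -1; python3 tq.py
```

```text
clock: 19.95
t 20.15 tq [ 0.556 -0.165  0.186] F [ 0.643  1.876 -0.25 ] yaw -33.48 [0.531 0.174 0.121]
clock: 20.4
t 20.6 tq [ 0.609 -0.212  0.226] F [ 0.326  2.681 -0.849] yaw -34.98 [0.531 0.174 0.121]
```

```bash
python3 -m pendant '[1,0,-0.0001,0,1.5,1,0,0,0,0]'|head -1; python3 tq.py
```

```text
clock: 20.85
t 21.05 tq [ 0.712 -0.279  0.257] F [ 0.867  2.662 -0.428] yaw -36.48 [0.531 0.174 0.121]
```

```bash
python3 -m pendant '[1,0,-0.0001,0,1.5,1,0,0,0,0]'|head -1; python3 tq.py
```

```text
clock: 21.3
t 21.5 tq [ 0.749 -0.458  0.268] F [ 1.747  2.827 -1.355] yaw -37.98 [0.531 0.174 0.121]
```

```bash
python3 -m pendant '[1,0,0.0005,0,0,1,0,0,0,0]'|head -1; python3 tq.py;  python3 -m pendant '[1,0,0,0,1.5,1,0,0,0,0]'|head -1; python3 tq.py
```

```text
clock: 21.75
t 21.95 tq [ 0.379 -0.305  0.262] F [ 1.045  1.411 -0.423] yaw -37.99 [0.531 0.174 0.121]
clock: 22.2
t 22.4 tq [ 0.093 -0.231  0.33 ] F [0.967 0.143 0.058] yaw -39.48 [0.531 0.174 0.121]
```

```bash
python3 -m pendant '[1,0,0.0002,0,-5,1,0,0.0002,0,-5,1,0,0.0001,0,-4,1,0,0,0,0]'|head -1; python3 tq.py
```

```text
clock: 22.9
t 23.1 tq [ 0.065 -0.051  0.042] F [0.305 0.33  0.194] yaw -25.54 [0.531 0.174 0.121]
```

```bash
python3 -m pendant '[1,0,0.0001,0,-4,1,0,0,0,0]'|head -1; python3 tq.py; python3 -m pendant '[1,-0.003,0,0,0,1,0,0,0,0]'; python3 -m pendant '[1,-0.01,0,0,0,1,-0.03,0,0,0,1,-0.03,0,0.025,0,1,0,0,0,0,1,0,0,0,0]'
python3 - <<'E'
from meas import *
from key import top
im,d,M=grab("wrist","w8")
k,f=K("wrist"); Wi=np.linalg.inv(M); p=Wi@[.529,.1745,.082,1]; u,v=p[:2]/p[2]*f+[k["cx"],k["cy"]]; print(u,v); meas("w8",(u,v)); top("w8")
E
```

```text
clock: 23.35
t 23.55 tq [ 0.065 -0.025 -0.004] F [-0.209  0.258 -0.783] yaw -21.54 [0.531 0.174 0.121]
clock: 23.8
tcp_pos: [0.5317, 0.1745, 0.1241]
eef_rot: [[0.0, 0.366, 0.93], [-0.0, 0.93, -0.366], [-1.0, -0.0, 0.0]]
force: [0.3, 0.2, -0.2]
grip_width: 0.0093
clock: 24.42
tcp_pos: [0.5543, 0.1654, 0.1934]
eef_rot: [[-0.001, 0.366, 0.93], [-0.0, 0.93, -0.366], [-1.0, -0.0, -0.001]]
force: [0.2, 0.8, -0.9]
grip_width: 0.0094
255.37236837692797 158.67091978067356
29735 c [0.5293 0.1743] [52.4 53.4] ang 156.10772648110108 tool yz [-0.0005 -0.0259]
1899 c [0.5294 0.1743] [ 4.6567 17.22  ] ang 165.51123224666563 tool yz [-0.0004 -0.0257]
tool z yaw -21.482280140836647 [0.5538 0.1653 0.1929]
top 2245 [[-0.0377 -0.0065 -0.0206]
 [-0.0329 -0.0007 -0.0031]
 [-0.0287  0.0056  0.018 ]] tilt -2.1768301086268007 dir 0.06688654782643477
```

```bash
python3 -m pendant '[1,0,-0.0481,0.0245,0,1,0,-0.0481,0.0245,0,1,0,-0.0481,0.0245,0,1,0,-0.0481,0.0245,0,1,0,-0.0481,0.0245,0,1,0,-0.0483,0.0244,0,1,0,0,0,0,1,0,0,0,0]'
python3 -m pendant '[1,0.05,0,0,0,1,0.025,0,0,0,1,0,0,0,0,1,0,0,0,0]'
python3 - <<'E'
from h import *
im,d,M=grab("wrist","w9"); im2,_,_=grab("scene","s9")
cv2.imwrite("pics/c9.png",np.hstack([cv2.resize(im[130:240,190:320],(473,400)),cv2.resize(im2[200:300,170:270],(400,400)) ])[:, :800])
P=cloud("wrist",d,M); s=(P[...,2]<.040)&(np.hypot(P[...,0]-.584,P[...,1]+.157)<.02); print(s.sum())
E
```

```text
clock: 25.48
tcp_pos: [0.5848, -0.1563, 0.1927]
eef_rot: [[-0.002, 0.366, 0.93], [0.001, 0.93, -0.366], [-1.0, 0.0, -0.002]]
force: [-0.0, 0.8, -0.8]
grip_width: 0.0091
clock: 25.98
tcp_pos: [0.5864, -0.1561, 0.1199]
eef_rot: [[0.001, 0.365, 0.931], [-0.0, 0.931, -0.365], [-1.0, 0.0, 0.001]]
force: [-0.4, -0.4, -0.4]
grip_width: 0.0092
434
```

View pics/c9.png

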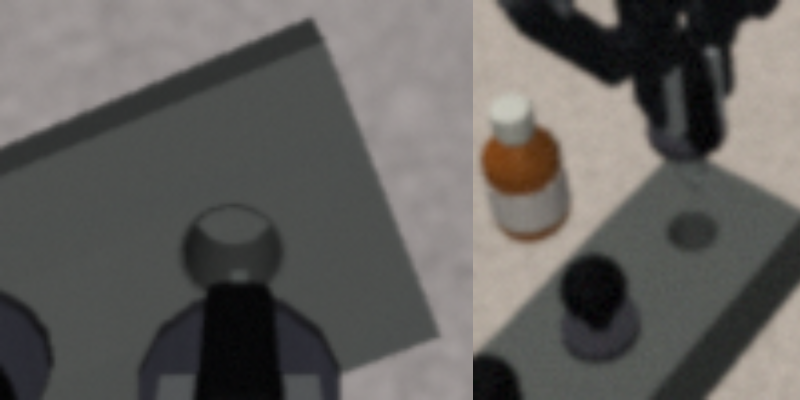

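```bash
python3 -m pendant '[1,0.015,-0.0014,-0.0012,0,1,0.01,0,0,0,1,0.01,0,0,0,1,0,0,0,0]'; python3 -m pendant '[1,0.01,0,0,0,1,0.01,0,0,0,1,0.004,0,0,0,1,0,0,0,0]'; python3 -m pendant '[1,0.0015,0,0,0,1,0,0,0,0]'
```

```text
clock: 26.58
tcp_pos: [0.5832, -0.1577, 0.0824]
eef_rot: [[-0.002, 0.366, 0.93], [0.001, 0.93, -0.366], [-1.0, -0.0, -0.002]]
force: [-0.6, -0.4, -0.0]
grip_width: 0.0089
clock: 27.08
tcp_pos: [0.5839, -0.1578, 0.0593]
eef_rot: [[-0.001, 0.366, 0.931], [0.0, 0.931, -0.366], [-1.0, -0.0, -0.001]]
force: [-0.0, 0.2, -0.8]
grip_width: 0.0091
clock: 27.32
tcp_pos: [0.5844, -0.1579, 0.0585]
eef_rot: [[0.0, 0.366, 0.931], [-0.0, 0.931, -0.366], [-1.0, 0.0, 0.0]]
force: [-0.2, 0.1, -1.2]
grip_width: 0.009
```

```bash
python3 -m pendant '[1,0.001,0,0,0,1,0,0,0,0]'; python3 -m pendant '[1,0.0007,0,0,0,1,0,0,0,0]'
```

```text
clock: 27.58
tcp_pos: [0.5845, -0.158, 0.0579]
eef_rot: [[0.001, 0.366, 0.931], [-0.0, 0.931, -0.366], [-1.0, 0.0, 0.001]]
force: [-1.6, 0.4, 4.0]
grip_width: 0.0094
clock: 27.82
tcp_pos: [0.5845, -0.158, 0.0579]
eef_rot: [[0.001, 0.366, 0.931], [-0.0, 0.931, -0.366], [-1.0, 0.0, 0.001]]
force: [-2.8, 1.4, 9.9]
grip_width: 0.0096
```

```bash
python3 -m pendant '[0,0,0,0,0,0,0,0,0,0,0,0,0,0,0,0,0,0,0,0]'; python3 -m pendant '[0,-0.02,0,0,0,0,-0.04,0,0,0,0,-0.06,0,0,0,0,-0.05,0,0,0,0,0,0,0,0,0,0,0,0,0]'
python3 - <<'E'
from h import *
im,d,M=grab("wrist","wA"); im2,d2,M2=grab("scene","sA")
cv2.imwrite("pics/cA.png",np.hstack([cv2.resize(im[100:250,100:310],(448,320)),cv2.resize(im2[200:350,140:260],(256,320))]))
P=cloud("wrist",d,M); s=(im.max(-1)<40)&(P[...,2]>.083)&(P[...,2]<.1)&(np.hypot(P[...,0]-.584,P[...,1]+.157)<.03)
q=P[s]; print(s.sum(),q.mean(0),np.percentile(q[:,2],[5,50,95]))
s=manip.read_state(); print(s["clock"],s["force"],s["grip_width"])
E
```

```text
clock: 28.32
tcp_pos: [0.5841, -0.1579, 0.0564]
eef_rot: [[-0.0, 0.366, 0.931], [0.0, 0.931, -0.366], [-1.0, -0.0, -0.0]]
force: [-0.7, 0.1, -0.7]
grip_width: 0.0427
clock: 29.08
tcp_pos: [0.584, -0.1579, 0.2261]
eef_rot: [[-0.0, 0.366, 0.931], [0.0, 0.931, -0.366], [-1.0, -0.0, -0.0]]
force: [0.1, -0.6, -0.8]
grip_width: 0.0426
395 [ 0.58220376 -0.15782267  0.09044958] [0.0890741  0.09055144 0.09194605]
29.175 [-0.5718061   0.57374263  0.03574818] 0.042926560484798114
```

View pics/cA.png

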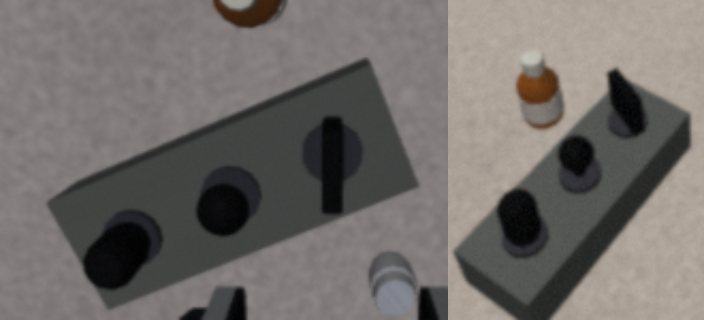

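```bash
python3 -c "
from station import manip; print(manip.hand_in())"
```

```text
the job is handed in; nothing more can be done
None
```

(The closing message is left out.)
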